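# Park the turntable lock and swing the ukulele body round

## Task

Free the turntable so that the binding of the ukulele body can be scraped all the way round: pull the red spring-lock knob straight up, twist it into its rest notch so that it stays up by itself, then give the turntable a quarter turn anticlockwise (seen from above) by one of its wooden pegs and leave it there, with the lock still parked. Feel for the stops and force nothing, do not touch the instrument, and leave the cork block on it and the other tools where they lie.

Things in the scene. Friction and masses are not known exactly. Their poses are not given: they have to be found in the camera images.
- turn_base: green cast-iron foot of the turntable, fixed to the bench; its origin lies on the turntable's upright axis at bench height, its z is up; its y axis points from the turntable's axis to the spring lock
- turntable (a joint): angle of the turntable, rad, 0 as found (locked), growing anticlockwise seen from above; a quarter turn is 1.57. Steel index plate (340 mm across, top 55 mm above the bench, four holes near its rim) under a round wooden top (270 mm across, upper face at 75 mm). Once the lock is out it spins either way without stops, takes about 3 N at a peg and stays where it is left
- peg_a (a point): top centre of an upright round wooden peg on the turntable, 22 mm across, its top 190 mm above the bench and 57 mm above the instrument's soundboard; stands 111 mm from the turntable's axis and almost touches the instrument's edge
- peg_b (a point): top centre of a second, equal peg
- peg_c (a point): top centre of a third, equal peg
- peg_d (a point): top centre of a fourth, equal peg
- ukulele: soprano ukulele body without a neck, 240 x 170 x 58 mm, lying face up on the turntable between the four pegs and turning with it; origin on the turntable's axis at its underside (75 mm above the bench), x towards the neck end, soundboard 133 mm above the bench; delicate
- lock_bracket: fixed green bracket of the spring lock at the turntable's rim; origin on the plunger's upright axis at bench height, z up, x tangential to the turntable, y outwards. It holds an upright steel sleeve, 24 mm across, screwed in to a height that differs from setup to setup. Two deep slots cross the sleeve's rim along the bracket's x, two shallow V-shaped rest notches, 3 mm deep, along its y
- lock_knob: red knob of the plunger; origin on the axis, 160 mm below the knob's middle. A white line on its top lies along its x, as the cross pin does: as found along the bracket's x. When the pin is above the rim the knob turns freely; a quarter turn either way lays the pin over the rest notches; let down 3 to 5 mm it drops in, is centred from up to 15 degrees off, and stays, 10 to 18 mm higher than as found
- lock_pin: steel plunger and 4 mm cross pin, fixed to the knob, same origin and axes. As found its 8 mm nose sits in a hole of the index plate, the cross pin down in the deep slots, where it cannot turn. The pin clears the rim after 13 to 21 mm of straight pull, by how far the sleeve is screwed in, and 1.5 mm later the plunger meets a solid stop: feel for it. Spring: 6 N at first, 12 N at the stop
- knob_grip (a point): middle of the red knob, on its axis: round, 34 mm across, 26 mm high (13 mm above and below this point), 161 mm above the bench as found, when its lower face is 0.5 to 8.5 mm above the sleeve's rim; the sleeve and the cross pin stay within the knob's outline
- cork_block: loose cork sanding block, 70 x 40 x 26 mm, lying on the soundboard; origin at the centre of its underside
- glue_bottle: white glue bottle, 54 mm across, 130 mm high, standing on the bench; origin at the centre of its underside
- wax_tin: flat green tin, 72 mm across, 45 mm high; origin at the centre of its underside
- tape_roll: roll of tan tape lying flat, 84 mm across, 24 mm high; origin at the centre of its underside
- spool_clamp: wooden spool clamp standing upright, 48 mm across, 110 mm high; origin at the centre of its underside
- mallet: small wooden mallet lying on the bench, 230 mm long, head 85 mm wide and 48 mm across; origin near the middle of its length at bench height
- block_plane: small steel block plane, 150 x 46 x 50 mm; origin at the centre of its sole
Mind the look-alikes: they are no part of the job. Of the things like the cork_block, leave any that is green or turquoise; of the rest the larger one is meant.

How it is judged (in metres and radians):
On the way, in this order (a step that is already met when the one before it is completed fails the run):
1. the knob stays up by itself, its cross pin in the rest notches (z of knob_grip in the frame of lock_bracket between 0.17 and 0.1805 m and angle between the x axis of lock_knob and the y axis of lock_bracket, either way round below 0.2 rad and contact force between the fingers and lock_knob below 0.5 N), for 0.3 s.
2. the turntable stands a quarter turn anticlockwise from where it was (value of joint turntable between 1.4 and 1.74 rad), for 0.2 s.
At the end, for the whole second after the job is handed in: the lock knob stays up by itself, its cross pin in the rest notches (knob 9 to 19.5 mm above where it was, white line within 11 degrees of the bracket's y); the turntable stands still within 10 degrees of a quarter turn anticlockwise; the cork block still lies on the soundboard (all of step 2 and z of knob_grip in the frame of lock_bracket between 0.17 and 0.1805 m and angle between the x axis of lock_knob and the y axis of lock_bracket, either way round below 0.2 rad and velocity of joint turntable between -0.03 and 0.03 rad/s and horizontal distance between cork_block and ukulele below 0.08 m and height (world z) of cork_block above 0.125 m); the robot touches nothing.
It fails at once if the lock is wrenched against its stop, its slots or the index plate (more than 30 N on the plunger or its cross pin) (contact force between lock_pin and anything else above 30 N).
It fails at once if the instrument is touched by the robot (more than 1 N) (contact force between any of the fingers, the arm and ukulele above 1 N).
It fails at once if the cork block is pushed about on the soundboard or knocked off (horizontal distance between cork_block and ukulele above 0.08 m or contact force between any of the fingers, the arm and cork_block above 1 N).
It fails at once if another tool on the bench is moved by more than 20 mm (distance of any of glue_bottle, wax_tin, tape_roll, spool_clamp, mallet, block_plane from where it was at the start of the episode above 0.02 m).
It also fails if it takes over 64 s, if anything falls off the work surface, if the arm or the gripper's body presses on something with over 40 N, if the wrist force passes 120 N, or if a joint passes its speed limit or range.

## Robot

A 6-joint arm with a two-finger parallel gripper is mounted at the origin on the work surface. World frame = base frame: x ahead of the robot, y to its left, z up, the work surface at z = 0. Lengths are in mm, angles in degrees, forces in N, time in s.
With the tool pointing down it reaches from about 350 to 850 mm from the base axis. Payload 8.1 kg.
Tool frame: the origin (TCP) lies midway between the tips of the shut fingers; the grasp point (between the pads) lies 19 mm behind it; z points along the fingers, y is the line along which they close (so a half turn about z gives the same grasp; the last joint's range is limited). The gripper opens to 85 mm and grips with 20 to 120 N. Pads are 22 mm wide; open, the fingers measure 114 mm over their backs; the gripper's body (76 mm by 85 mm) begins 54 mm behind the grasp point. The pads swing forward as they close: fully open they stand 13 mm farther back than shut.
Start: joints at [68.044, 7.471, 85.268, -0, 87.261, -4.893], TCP at [176.029, 573.602, 231.292] pointing down, gripper open.
Joint ranges: [-169.43, 169.43], [-51.17, 129.36], [1.28, 143.12], [-76.62, 256.62], [0, 156.53], [-152.29, 152.29]. Speed limits (degrees/s): [136.94, 136.94, 159.86, 180, 180, 180].

## Interface

Orientations are given as [roll, pitch, yaw] about the fixed x, y, z axes, in that order (R = Rz(yaw) Ry(pitch) Rx(roll)).
In Python, from bench import r gives the robot as it stands. The module is installed in compiled form; this text tells all that it offers.
- The arm moves only by the tool jog_arm, never from a script. Its argument "rows" is a list of rows, each a list of 2 entries, a list of its own where there are three numbers: the shift along the tool's x, y, z in mm, then the turn, a rotation vector about the tool's x, y, z in rad. A call has 1 to 10 rows; each row is the pose to reach, as a shift and turn from the pose commanded when the call began, along the tool's axes at that moment; what a row does not reach only later rows make up. A row lasts 1/10 s, in which the tool goes at most 50 mm and 8.59 degrees, less where a joint would pass 70% of its speed; a pose out of reach is approached as far as the arm can. A call with a gripper value outside its range is refused whole. "grip" is the finger opening in mm, from 0 to 85.4, set as the call begins (left out, the last holds). The fingers move at their own pace and stop on an object; "force" is the grip in N (left out, the last holds). Time passes only in rows, so rows that repeat a pose let the fingers close. It gives the time, the measured TCP pose, the force, the opening and the grip force at its end, in the units of the state.
- r.sense(): the state, without advancing time (a new reading comes with each control period).
- r.snapshot(name): name is "scene" or "side" or "wrist"; returns (picture, depth): 420x560x3 uint8, blue, green, red; 420x560 float32, mm along the optical axis (not along the pixel's ray), 0 where there is no reading.
- r.camera_params(name): a dict with "fx", "fy", "cx", "cy" (pixels), "dist_coeffs" ([k1, k2, p1, p2, k3] as OpenCV has them; the pictures are not rectified), "pose" (4x4, takes a point from camera to world coordinates); the wrist camera has in their place "tool_from_camera" (4x4, takes a point from camera to tool coordinates, whose origin is the TCP and whose axes are the flange's). Camera axes: x right, y down, z forward; pixel columns grow to the right and rows downward; lengths in mm; the calibration is good to about 2 mm. A picture is of the moment at which its call begins: read the wrist's pose just before it. camera_params takes no time and is no camera call.
- r.hand_in(): hands the job in; it is judged then, once.
The state is a dict: "time": time; "joint_pos": joint angles; "qd": joint speeds; "joint_efforts": joint torques, N m; "tool_pos": TCP position; "tcp_rot": TCP orientation; "ft_force": force on the tool from outside, world axes, zero at the start; "wrist_torque": the same for the moment, N m; "finger_gap": finger opening in mm; "grip_force": force on a finger pad.
Only numpy, scipy, OpenCV 4.12 (cv2) and the standard library are available. Lean on these libraries where they do the work, as an engineer would, in place of code of your own. Each camera call takes 0.05 s, during which the arm holds its last target. There are 200 camera calls.

## Working session

There is one attempt and no reset: what is moved stays moved. The work goes in short steps, Python scripts to look and compute and a tool call to move; the robot and the scene stay as the last step left them, time stands still between calls to the robot, and variables do not carry over. Pictures are saved under pics/ and viewed, at most 10 in all, crops included, and the job is handed in when it is done.

Besides the shell and the picture viewer there is one more tool, called after "Call:" as name(argument=value, ...) on one line, values as JSON. jog_arm: Moves the arm, as the interface text tells. Its arguments: {"type":"object","properties":{"rows":{"type":"array"},"grip":{"type":"number"},"force":{"type":"number"}},"required":["rows"]}

```bash
mkdir -p pics
cat > h.py <<'E'
import numpy as np, cv2
from bench import r
def grab(n):
    s=r.sense(); p,d=r.snapshot(n); np.savez(f'/tmp/{n}.npz',p=p,d=d,pos=s['tool_pos'],rot=s['tcp_rot']); return s,p,d
E
python3 - <<'E'
from h import *
for n in('scene','side'):
    s,p,d=grab(n); cv2.imwrite(f'pics/{n}0.png',p)
    c=r.camera_params(n); print(n,c['fx'],c['dist_coeffs'],np.round(c['pose'],3).tolist())
print(s)
E
```

```text
scene 440.75352051146126 [-0.13549643  0.          0.          0.          0.        ] [[0.81, 0.362, -0.462, 1099.595], [0.587, -0.494, 0.641, -869.183], [0.004, -0.79, -0.613, 945.794], [0.0, 0.0, 0.0, 1.0]]
side 383.35406072581907 [0.00948839 0.         0.         0.         0.        ] [[0.934, -0.214, 0.287, 214.868], [-0.358, -0.529, 0.77, -751.853], [-0.012, -0.821, -0.57, 652.059], [0.0, 0.0, 0.0, 1.0]]
{'time': 0.05, 'joint_pos': array([ 6.80426627e+01,  7.51450468e+00,  8.53271778e+01,  1.24480879e-03,
        8.72597654e+01, -4.89031431e+00]), 'qd': array([-0.15702969, -0.02613022, -0.02130354, -0.1275514 , -0.00927002,
       -0.05728447]), 'joint_efforts': array([-1.31957486e-04, -5.71367276e+01, -5.02338374e+01, -2.76736937e-04,
        8.98475584e-03,  6.73272484e-05]), 'tool_pos': array([175.84275401, 573.11113301, 230.270838  ]), 'tcp_rot': array([-1.79899027e+02, -9.88702578e-03,  1.62932908e+02]), 'ft_force': array([0.59762576, 0.06719047, 0.06124497]), 'wrist_torque': array([-0.00693295,  0.03213171,  0.02412785]), 'grip_force': 0.0, 'finger_gap': 85.56794089060124}
```

View pics/scene0.png

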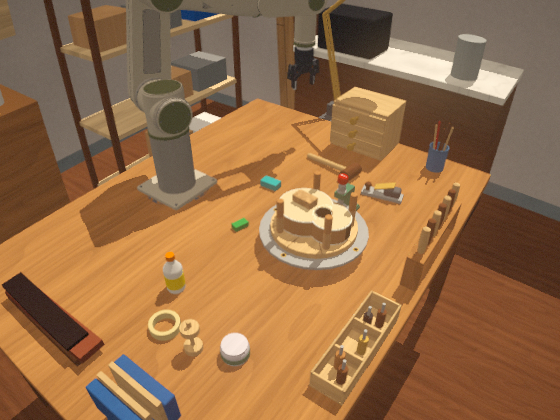

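View pics/side0.png

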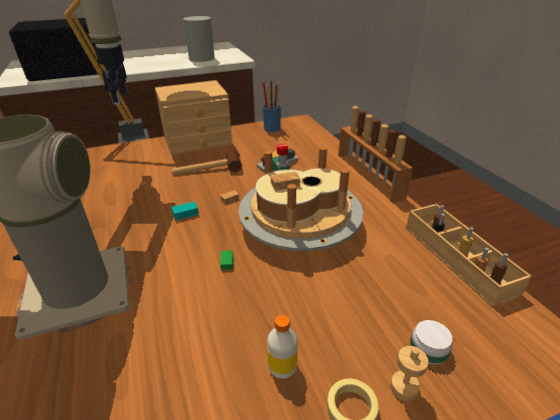

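The scene picture shows the red knob at (343,178), the turntable centred near (314,228), and pegs near (317,180), (280,213), (328,230) and (352,203). The cork block lies on the soundboard at (305,200). The turquoise block (270,183), the green block (240,224) and a small tan one in the side view (229,197) are on the bench, so they are look-alikes. The mallet and plane lie close to the knob.

```bash
cat >> h.py <<'E'
from scipy.spatial.transform import Rotation as Ro
def cloud(n):
    z=np.load(f'/tmp/{n}.npz'); p,d=z['p'],z['d']; c=r.camera_params(n)
    K=np.array([[c['fx'],0,c['cx']],[0,c['fy'],c['cy']],[0,0,1]])
    v,u=np.mgrid[:420,:560]; q=cv2.undistortPoints(np.stack([u,v],-1).reshape(-1,1,2).astype(float),K,np.array(c['dist_coeffs'])).reshape(420,560,2)
    P=np.dstack([q*d[...,None],d])
    if 'pose' in c: T=np.array(c['pose'])
    else:
        T=np.eye(4);T[:3,:3]=Ro.from_euler('xyz',z['rot'],degrees=True).as_matrix();T[:3,3]=z['pos'];T=T@np.array(c['tool_from_camera'])
    return p,P@T[:3,:3].T+T[:3,3],d>0
E
python3 - <<'E'
from h import *
from scipy.optimize import least_squares
for n in('scene','side'):
    p,W,ok=cloud(n); b,g,rr=[p[...,i].astype(int) for i in range(3)]
    m=ok&(rr>130)&(g<70)&(b<70)&(W[...,2]>130)&(W[...,2]<200)&(W[...,0]>300)
    pts=W[m]; print(n,'knob',len(pts),pts.min(0).round(),pts.max(0).round(),np.median(pts,0).round())
    # plate: z 50..60 annulus grey
    m=ok&(abs(W[...,2]-55)<5)&(abs(rr-b)<40)
    pts=W[m]; x0=np.median(pts,0)[:2]
    # wooden top edge/plate outer: pts grid extents
    k=(np.hypot(*(pts[:,:2]-x0).T)<230); q=pts[k][:,:2]
    f=lambda a:np.clip(np.hypot(q[:,0]-a[0],q[:,1]-a[1])-170,0,None)+np.clip(135-np.hypot(q[:,0]-a[0],q[:,1]-a[1]),0,None)
    s=least_squares(f,x0,loss='soft_l1'); print('axis',s.x,len(q),s.cost)
    C=s.x
    m=ok&(abs(W[...,2]-188)<7)&(np.hypot(W[...,0]-C[0],W[...,1]-C[1])<140)
    N,l,st,ce=cv2.connectedComponentsWithStats(m.astype(np.uint8))
    for i in range(1,N):
        if st[i,4]>8:
            c=W[l==i].mean(0); print(ce[i].round(),st[i,4],c.round(),np.hypot(*(c[:2]-C)).round(),np.degrees(np.arctan2(*(c[:2]-C)[::-1])).round(1))
E
```

```text
scene knob 74 [573. 167. 142.] [716. 717. 193.] [591. 176. 166.]
axis [ 213.37743979 -529.42052301] 1791 10974.443760534996
side knob 31 [568. 173. 154.] [597. 197. 172.] [580. 182. 170.]
axis [575.86451691  37.8323245 ] 1934 56.58206503266547
[322. 149.] 32 [666.  95. 186.] 107.0 32.4
[267. 153.] 38 [519. 130. 186.] 108.0 121.8
[344. 172.] 50 [659. -37. 186.] 112.0 -41.8
[291. 187.] 53 [510. -56. 187.] 115.0 -125.2
```

```bash
cat >> h.py <<'E'
def rel(xyz,yaw=None):
    s=r.sense();R=Ro.from_euler('xyz',s['tcp_rot'],degrees=True)
    print('shift',R.inv().apply(np.array(xyz)-s['tool_pos']).round(1), 'turn',None if yaw is None else (R.inv()*Ro.from_euler('xyz',[180,0,yaw],degrees=True)).as_rotvec().round(3))
E
python3 - <<'E'
from h import *
print(r.camera_params('wrist'))
p,W,ok=cloud('scene')
a=np.array([176,573.]);b=np.array([583,183.]);u=(b-a)/np.linalg.norm(b-a)
q=W[...,:2]-a;t=q@u;s=q@[-u[1],u[0]]
for t0 in range(0,700,50):
    m=ok&(t>t0)&(t<t0+50)&(abs(s)<120); print(t0,W[m][:,2].max().round() if m.any() else None,end=' ')
rel([583,183,310],135)
E
```

```text
{'fx': 306.9679620337383, 'fy': 306.9679620337383, 'cx': 275.7882152311313, 'cy': 207.06982461854264, 'dist_coeffs': array([-0.00265931,  0.        ,  0.        ,  0.        ,  0.        ]), 'tool_from_camera': array([[ 1.61467359e-04, -9.53972608e-01, -2.99893710e-01,
         7.72154993e+01],
       [ 9.99999987e-01,  1.59321989e-04,  3.16063414e-05,
         1.20220944e-01],
       [ 1.76280786e-05, -2.99893712e-01,  9.53972621e-01,
        -1.42450783e+02],
       [ 0.00000000e+00,  0.00000000e+00,  0.00000000e+00,
         1.00000000e+00]])}
0 592.0 50 605.0 100 611.0 150 21.0 200 26.0 250 32.0 300 48.0 350 47.0 400 3.0 450 5.0 500 189.0 550 193.0 600 161.0 650 193.0 shift [-503.7 -253.7  -79.3] turn [-0.002  0.     0.488]
```

Call:
jog_arm(rows=[[[-40, -20, -79], [0, 0, 0.1]], [[-504, -254, -79], [0, 0, 0.488]], [[-504, -254, -79], [0, 0, 0.488]], [[-504, -254, -79], [0, 0, 0.488]], [[-504, -254, -79], [0, 0, 0.488]], [[-504, -254, -79], [0, 0, 0.488]], [[-504, -254, -79], [0, 0, 0.488]], [[-504, -254, -79], [0, 0, 0.488]], [[-504, -254, -79], [0, 0, 0.488]], [[-504, -254, -79], [0, 0, 0.488]]])

```text
time: 1.1
tool_pos: [518.8, 244.0, 304.1]
tcp_rot: [-180.0, -0.0, 135.0]
ft_force: [0.2, 1.3, 0.9]
finger_gap: 85.7
grip_force: 0.0
```

Run:
```python
from h import *
print(r.sense()['tool_pos'],r.sense()['time']); rel([583,183,310],135)
```

```text
[518.84358731 243.95040716 304.06863335] 1.1
shift [-88.5   2.3  -6. ] turn [-0. -0. -0.]
```

Call:
jog_arm(rows=[[[-40, 2, -6], [0, 0, 0]], [[-88, 2, -6], [0, 0, 0]], [[-88, 2, -6], [0, 0, 0]], [[-88, 2, -6], [0, 0, 0]]], grip=60)

```text
time: 1.5
tool_pos: [581.8, 183.8, 309.2]
tcp_rot: [-179.9, -0.1, 134.8]
ft_force: [-0.5, 0.6, -0.1]
finger_gap: 59.6
grip_force: 0.0
```

Run:
```python
from h import *
s,p,d=grab('wrist'); print(s['tool_pos'],s['tcp_rot'],s['finger_gap'],s['ft_force']); cv2.imwrite('pics/w1.png',p)
p,W,ok=cloud('wrist'); b,g,rr=[p[...,i].astype(int) for i in range(3)]
m=ok&(rr>110)&(g<80)&(b<80)&(W[...,2]>140)&(W[...,2]<190)&(np.hypot(W[...,0]-583,W[...,1]-183)<50)
v,u=np.where(m);print(u.min(),u.max(),v.min(),v.max())
print(W[m].min(0).round(1),W[m].max(0).round(1)); t=m&(W[...,2]>W[m][:,2].max()-4); print(cv2.minEnclosingCircle(W[t][:,:2].astype(np.float32)),W[t].mean(0))
cx,cy=int(u.mean()),int(v.mean()); c=p[max(0,cy-60):cy+60,max(0,cx-80):cx+80]; cv2.imwrite('pics/w1c.png',cv2.resize(c,None,fx=5,fy=5,interpolation=cv2.INTER_CUBIC)); print(cx,cy)
```

```text
[581.75641488 183.76773791 309.2491511 ] [-1.79916088e+02 -7.03829763e-02  1.34841369e+02] 59.644159748487134 [-0.50235682  0.62772798 -0.09851758]
265 299 174 209
[567.7 173.9 153.3] [600.8 205.9 175.2]
((584.1258544921875, 188.9720916748047), 15.210203170776367) [584.10446087 189.65570052 173.09374771]
282 191
```

View pics/w1.png

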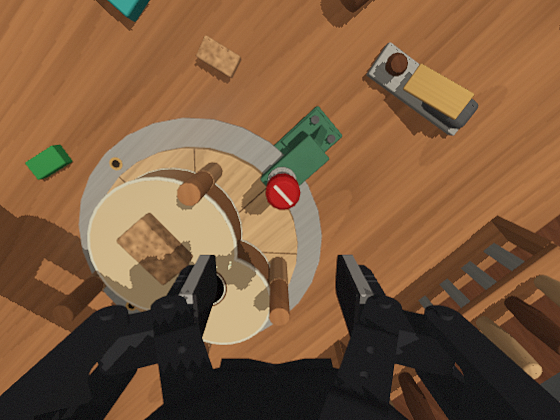

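View pics/w1c.png

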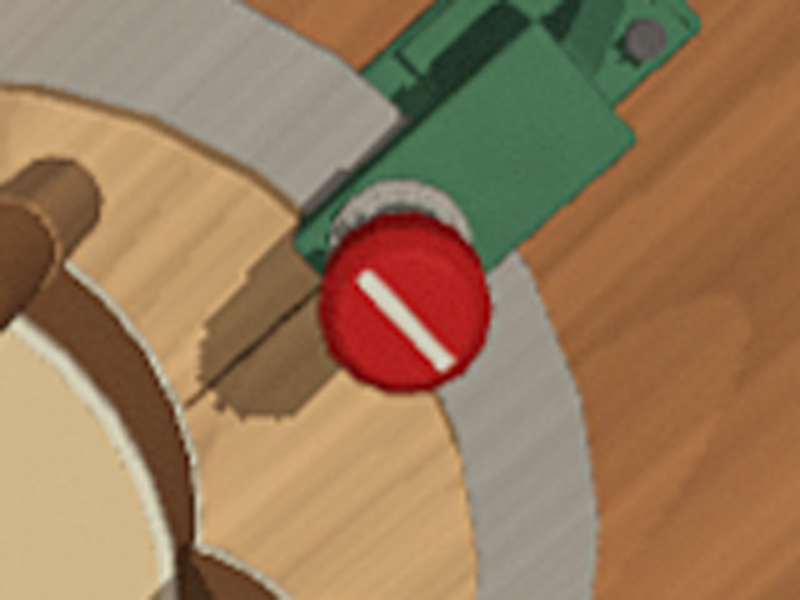

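The wrist picture shows the red knob at (283,191), with its white line from (275,186) to (292,204). The green bracket arm runs to the upper right, the nearest pegs are at (205,180) and (280,300), and the cork block is at (152,248) on the soundboard.

Run:
```python
from h import *
p,W,ok=cloud('wrist'); b,g,rr=[p[...,i].astype(int) for i in range(3)]
for q in [(275,186),(292,204)]: print(W[q[1],q[0]].round(1))
d=W[203,291]-W[187,276]; print('line deg',np.degrees(np.arctan2(d[1],d[0])))
m=ok&(g>rr+15)&(np.hypot(W[...,0]-584,W[...,1]-189)<90); print('bracket z',np.percentile(W[m][:,2],[1,50,90,99]))
C=np.array([577.,37])
m=ok&(abs(W[...,2]-55)<6)&(abs(rr-b)<45)&(np.hypot(W[...,0]-577,W[...,1]-37)<200)
from scipy.optimize import least_squares
q=W[m][:,:2]
f=lambda a:np.clip(np.hypot(q[:,0]-a[0],q[:,1]-a[1])-170,0,None)+np.clip(135-np.hypot(q[:,0]-a[0],q[:,1]-a[1]),0,None)
C=least_squares(f,C,loss='soft_l1').x; print('axis',C,len(q))
m=ok&(abs(W[...,2]-188)<7)&(np.hypot(W[...,0]-C[0],W[...,1]-C[1])<140)
N,l,st,ce=cv2.connectedComponentsWithStats(m.astype(np.uint8))
for i in range(1,N):
    if st[i,4]>8: c=W[l==i].mean(0); print(ce[i].round(),st[i,4],c.round(),np.hypot(*(c[:2]-C)).round())
rel([584.2,189.5,190],135); rel([584.2,189.5,143],135)
```

```text
[573.5 190.6 174.3]
[597.7 189.1 172.2]
line deg -2.9445437506621874
bracket z [ 12.10703711 106.93327236 112.5036193  113.41230036]
axis [577.69674326  37.17712758] 9135
[189. 193.] 504 [522. 135. 189.] 113.0
[ 65. 311.] 445 [512. -48. 188.] 107.0
[279. 314.] 391 [667. 101. 189.] 110.0
shift [  1.1   5.6 119.6] turn [-0.001 -0.001 -0.001]
shift [  1.    5.6 166.6] turn [-0.001 -0.001 -0.001]
```

Call:
jog_arm(rows=[[[1, 5.6, 40], [0, 0, 0]], [[1, 5.6, 80], [0, 0, 0]], [[1, 5.6, 110], [0, 0, 0]], [[1, 5.6, 110], [0, 0, 0]]], force=20)

```text
time: 1.95
tool_pos: [580.5, 190.2, 194.4]
tcp_rot: [-179.5, -0.3, 135.1]
ft_force: [-1.4, -0.4, -1.1]
finger_gap: 59.9
grip_force: 0.0
```

Run:
```python
from h import *
s,p,d=grab('wrist'); print(s['tool_pos'],s['finger_gap'],s['ft_force']); cv2.imwrite('pics/w2.png',p)
p,W,ok=cloud('wrist'); b,g,rr=[p[...,i].astype(int) for i in range(3)]
m=ok&(rr>90)&(g<80)&(b<80)&(rr>2*g)&(W[...,2]>140)&(W[...,2]<185)&(np.hypot(W[...,0]-583,W[...,1]-188)<50)
t=m&(W[...,2]>168); print(m.sum(),W[m].min(0).round(1),W[m].max(0).round(1),cv2.minEnclosingCircle(W[t][:,:2].astype(np.float32)))
```

```text
[580.46201895 190.20801522 194.43601566] 59.87379968548145 [-1.3721879  -0.3856509  -1.08114528]
2214 [567.5 174.2 151. ] [600.  206.1 175.1] ((583.9776000976562, 189.88780212402344), 16.36587142944336)
```

View pics/w2.png

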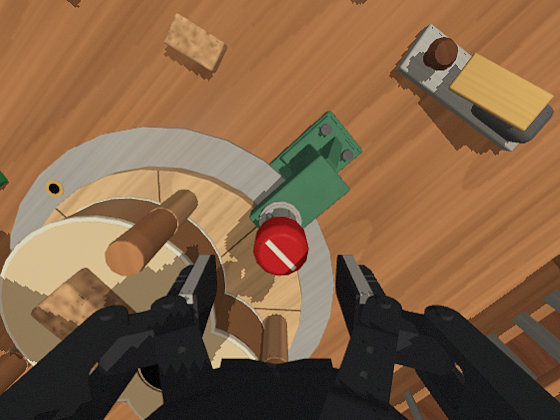

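The picture shows the knob at (281,247), roughly between the finger pads at (195,280) and (355,280). I'll let the arm settle and then correct its position.

Call:
jog_arm(rows=[[[0, 0, 0], [0, 0, 0]], [[0, 0, 0], [0, 0, 0]], [[0, 0, 0], [0, 0, 0]], [[0, 0, 0], [0, 0, 0]], [[0, 0, 0], [0, 0, 0]]])

```text
time: 2.5
tool_pos: [585.1, 189.6, 201.1]
tcp_rot: [179.9, 0.0, 135.0]
ft_force: [0.7, 0.1, -1.3]
finger_gap: 59.9
grip_force: 0.0
```

Run:
```python
from h import *
s=r.sense();print(s['tool_pos'],s['ft_force'],s['tcp_rot']);rel([584,189.8,143],135)
```

```text
[585.05855152 189.5553311  201.08965545] [ 0.69034664  0.06670917 -1.33317955] [1.79948653e+02 3.26157316e-02 1.34971514e+02]
shift [ 1.  -0.6 58.1] turn [ 0.001  0.001 -0.   ]
```

Call:
jog_arm(rows=[[[1, -0.6, 15], [0, 0, 0]], [[1, -0.6, 30], [0, 0, 0]], [[1, -0.6, 45], [0, 0, 0]], [[1, -0.6, 53], [0, 0, 0]], [[1, -0.6, 58], [0, 0, 0]], [[1, -0.6, 58], [0, 0, 0]], [[1, -0.6, 58], [0, 0, 0]], [[1, -0.6, 58], [0, 0, 0]], [[1, -0.6, 58], [0, 0, 0]]])

```text
time: 3.4
tool_pos: [584.1, 189.9, 143.2]
tcp_rot: [179.9, 0.0, 135.0]
ft_force: [0.4, 1.0, -0.6]
finger_gap: 59.9
grip_force: 0.0
```

Call:
jog_arm(rows=[[[0, 0, 0], [0, 0, 0]], [[0, 0, 0], [0, 0, 0]], [[0, 0, 0], [0, 0, 0]], [[0, 0, 0], [0, 0, 0]]], grip=39, force=20)

```text
time: 3.8
tool_pos: [583.6, 189.8, 142.4]
tcp_rot: [-180.0, 0.0, 135.0]
ft_force: [-0.9, -0.3, -0.3]
finger_gap: 39.4
grip_force: 0.0
```

No contact yet. Next I'll close gently.

Call:
jog_arm(rows=[[[0, 0, 0], [0, 0, 0]], [[0, 0, 0], [0, 0, 0]], [[0, 0, 0], [0, 0, 0]], [[0, 0, 0], [0, 0, 0]]], grip=30, force=20)

```text
time: 4.2
tool_pos: [583.8, 190.1, 142.5]
tcp_rot: [180.0, 0.0, 135.0]
ft_force: [2.5, 2.4, 0.0]
finger_gap: 33.1
grip_force: 20.6
```

Run:
```python
from h import *
s=r.sense();print(s)
```

```text
{'time': 4.2, 'joint_pos': array([ 1.32416752e+01,  1.27716780e+01,  8.87316301e+01,  1.27456702e-02,
        7.84544676e+01, -3.17432450e+01]), 'qd': array([ 0.08782106,  0.02176652, -0.04783478, -0.05348144, -0.03735465,
        0.07984969]), 'joint_efforts': array([-8.84747040e-01, -5.93477297e+01, -4.68577945e+01, -5.82228620e-01,
        8.75966661e-01,  3.47079571e-03]), 'tool_pos': array([583.84994524, 190.06902225, 142.54393509]), 'tcp_rot': array([1.79957521e+02, 1.15932751e-02, 1.34982370e+02]), 'ft_force': array([2.4859035 , 2.38130564, 0.02972175]), 'wrist_torque': array([ 0.36274982, -0.33984487,  0.00234444]), 'grip_force': 20.584293007850647, 'finger_gap': 33.10240972339076}
```

Call:
jog_arm(rows=[[[0, 0.3, -1], [0, 0, 0]], [[0, 0.3, -2], [0, 0, 0]], [[0, 0.3, -3], [0, 0, 0]], [[0, 0.3, -4], [0, 0, 0]], [[0, 0.3, -4], [0, 0, 0]], [[0, 0.3, -4], [0, 0, 0]]], grip=25, force=26)

```text
time: 4.8
tool_pos: [583.6, 190.0, 145.9]
tcp_rot: [-180.0, -0.0, 135.0]
ft_force: [3.4, 2.8, -6.3]
finger_gap: 33.3
grip_force: 26.6
```

Call:
jog_arm(rows=[[[0, 0, -1.5], [0, 0, 0]], [[0, 0, -3], [0, 0, 0]], [[0, 0, -4.5], [0, 0, 0]], [[0, 0, -6], [0, 0, 0]], [[0, 0, -7], [0, 0, 0]], [[0, 0, -8], [0, 0, 0]], [[0, 0, -8], [0, 0, 0]], [[0, 0, -8], [0, 0, 0]]])

```text
time: 5.6
tool_pos: [583.6, 190.0, 153.9]
tcp_rot: [-180.0, -0.0, 135.0]
ft_force: [4.7, 2.8, -8.7]
finger_gap: 33.0
grip_force: 26.7
```

Call:
jog_arm(rows=[[[0, 0.7, -0.5], [0, 0, 0]], [[0, 0.7, -1], [0, 0, 0]], [[0, 0.7, -1], [0, 0, 0]], [[0, 0.7, -1], [0, 0, 0]]])

```text
time: 6.0
tool_pos: [583.9, 190.3, 155.0]
tcp_rot: [-179.9, -0.0, 135.0]
ft_force: [2.0, -0.3, -9.5]
finger_gap: 33.7
grip_force: 26.7
```

Call:
jog_arm(rows=[[[0, 0, -0.5], [0, 0, 0]], [[0, 0, -1], [0, 0, 0]], [[0, 0, -1], [0, 0, 0]], [[0, 0, -1], [0, 0, 0]]])

```text
time: 6.4
tool_pos: [584.1, 190.4, 156.2]
tcp_rot: [-180.0, -0.0, 135.0]
ft_force: [-0.2, 0.7, -9.3]
finger_gap: 32.9
grip_force: 26.8
```

Call:
jog_arm(rows=[[[0, 0, -0.5], [0, 0, 0]], [[0, 0, -1], [0, 0, 0]], [[0, 0, -1], [0, 0, 0]], [[0, 0, -1], [0, 0, 0]]])

```text
time: 6.8
tool_pos: [584.1, 190.4, 157.2]
tcp_rot: [-180.0, -0.0, 135.0]
ft_force: [0.4, -1.5, -10.2]
finger_gap: 33.0
grip_force: 26.8
```

Call:
jog_arm(rows=[[[0, 0, -0.5], [0, 0, 0]], [[0, 0, -1], [0, 0, 0]], [[0, 0, -1], [0, 0, 0]], [[0, 0, -1], [0, 0, 0]]])

```text
time: 7.2
tool_pos: [584.1, 190.4, 158.1]
tcp_rot: [-180.0, -0.0, 135.0]
ft_force: [-2.3, -1.6, -10.3]
finger_gap: 33.0
grip_force: 27.3
```

Call:
jog_arm(rows=[[[0, 0, -0.5], [0, 0, 0]], [[0, 0, -1], [0, 0, 0]], [[0, 0, -1], [0, 0, 0]], [[0, 0, -1], [0, 0, 0]]])

```text
time: 7.6
tool_pos: [584.0, 190.4, 158.3]
tcp_rot: [-179.9, -0.0, 135.0]
ft_force: [3.3, -0.8, -22.0]
finger_gap: 33.1
grip_force: 27.8
```

Call:
jog_arm(rows=[[[0, 0, 0.6], [0, 0, 0]], [[0, 0, 1.2], [0, 0, 0]], [[0, 0, 1.2], [0, 0, 0]], [[0, 0, 1.2], [0, 0, 0.05]], [[0, 0, 1.2], [0, 0, 0.1]], [[0, 0, 1.2], [0, 0, 0.15]], [[0, 0, 1.2], [0, 0, 0.2]], [[0, 0, 1.2], [0, 0, 0.2]]])

```text
time: 8.4
tool_pos: [584.2, 190.6, 158.2]
tcp_rot: [180.0, -0.0, 123.5]
ft_force: [-0.9, -0.5, -15.7]
finger_gap: 33.2
grip_force: 28.3
```

Run:
```python
from h import *
s=r.sense();print(s['ft_force'],s['wrist_torque'],s['tool_pos'],s['tcp_rot'])
```

```text
[ -0.94076229  -0.52789588 -15.69172452] [-0.20106596  0.02399853 -0.00499137] [584.21486656 190.64129025 158.22909184] [ 1.79998255e+02 -8.70269989e-03  1.23476304e+02]
```

It turns freely, with no moment on the wrist. I'll back off another 0.5 mm and continue the twist.

Call:
jog_arm(rows=[[[0, 0, 0.5], [0, 0, 0.07]], [[0, 0, 0.5], [0, 0, 0.15]], [[0, 0, 0.5], [0, 0, 0.25]], [[0, 0, 0.5], [0, 0, 0.35]], [[0, 0, 0.5], [0, 0, 0.45]], [[0, 0, 0.5], [0, 0, 0.55]], [[0, 0, 0.5], [0, 0, 0.65]], [[0, 0, 0.5], [0, 0, 0.7]], [[0, 0, 0.5], [0, 0, 0.7]]])

```text
time: 9.3
tool_pos: [584.9, 190.8, 158.2]
tcp_rot: [179.9, -0.0, 83.5]
ft_force: [3.1, -0.4, -16.2]
finger_gap: 33.1
grip_force: 28.4
```

Run:
```python
from h import *
s=r.sense();print(s['ft_force'],s['wrist_torque'],s['tool_pos'],s['tcp_rot'])
```

```text
[  3.08825683  -0.41337394 -16.23990882] [-0.02057516 -0.44636996  0.00368712] [584.8895653  190.75785416 158.21574907] [ 1.79915851e+02 -3.84703231e-02  8.34508159e+01]
```

Call:
jog_arm(rows=[[[0, 0, 0], [0, 0, 0.1]], [[0, 0, 0], [0, 0, 0.2]], [[0, 0, 0], [0, 0, 0.3]], [[0, 0, 0], [0, 0, 0.4]], [[0, 0, 0], [0, 0, 0.5]], [[0, 0, 0], [0, 0, 0.6]], [[0, 0, 0], [0, 0, 0.671]], [[0, 0, 0], [0, 0, 0.671]], [[0, 0, 0], [0, 0, 0.671]], [[0, 0, 0], [0, 0, 0.671]]])

```text
time: 10.3
tool_pos: [585.4, 190.4, 158.2]
tcp_rot: [179.9, -0.1, 45.1]
ft_force: [4.3, -0.5, -17.1]
finger_gap: 33.2
grip_force: 28.2
```

Run:
```python
from h import *
s,p,d=grab('wrist');print(s['ft_force'],s['wrist_torque'],s['tool_pos'],s['tcp_rot']);cv2.imwrite('pics/w3.png',p[200:,100:460])
```

```text
[  4.32777211  -0.50338911 -17.06232924] [-0.22671738 -0.84321751  0.01967682] [585.41731388 190.44844284 158.21831147] [ 1.79902928e+02 -1.11102281e-01  4.51252054e+01]
```

View pics/w3.png

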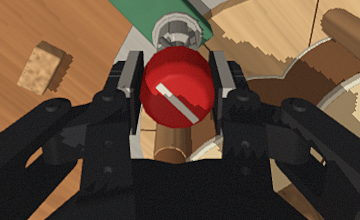

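The white line, from (158,88) to (198,122) in the crop, now lies along the bracket arm's direction and turned with the tool. Next I'll lower it into the notch.

Call:
jog_arm(rows=[[[0, 0, 1], [0, 0, 0]], [[0, 0, 2], [0, 0, 0]], [[0, 0, 3], [0, 0, 0]], [[0, 0, 3], [0, 0, 0]], [[0, 0, 3], [0, 0, 0]]])

```text
time: 10.85
tool_pos: [585.4, 190.5, 155.6]
tcp_rot: [179.9, -0.1, 45.0]
ft_force: [5.7, -2.2, -9.6]
finger_gap: 33.2
grip_force: 29.0
```

Call:
jog_arm(rows=[[[0, 0, 0.5], [0, 0, 0]], [[0, 0, 1], [0, 0, 0]], [[0, 0, 1], [0, 0, 0]], [[0, 0, 1], [0, 0, 0]]])

```text
time: 11.25
tool_pos: [585.4, 190.5, 154.6]
tcp_rot: [179.9, -0.1, 45.0]
ft_force: [4.3, -1.6, -8.5]
finger_gap: 33.0
grip_force: 29.0
```

Call:
jog_arm(rows=[[[0, 0, 0.5], [0, 0, 0]], [[0, 0, 1], [0, 0, 0]], [[0, 0, 1], [0, 0, 0]], [[0, 0, 1], [0, 0, 0]]])

```text
time: 11.65
tool_pos: [585.5, 190.6, 153.9]
tcp_rot: [179.9, -0.1, 45.0]
ft_force: [4.9, -2.5, -7.4]
finger_gap: 33.4
grip_force: 29.2
```

Call:
jog_arm(rows=[[[0, 0, 0.5], [0, 0, 0]], [[0, 0, 1], [0, 0, 0]], [[0, 0, 1], [0, 0, 0]], [[0, 0, 1], [0, 0, 0]]])

```text
time: 12.05
tool_pos: [585.7, 190.6, 153.5]
tcp_rot: [179.9, -0.2, 45.0]
ft_force: [5.3, -2.0, -2.5]
finger_gap: 33.4
grip_force: 29.6
```

Call:
jog_arm(rows=[[[0, 0, 0.5], [0, 0, 0]], [[0, 0, 0.5], [0, 0, 0]], [[0, 0, 0.5], [0, 0, 0]]])

```text
time: 12.35
tool_pos: [585.8, 190.7, 153.2]
tcp_rot: [179.9, -0.2, 45.0]
ft_force: [4.9, -2.8, -0.2]
finger_gap: 33.0
grip_force: 29.8
```

The force has gone to zero, so the pin is seated. Next I'll open and rise.

Call:
jog_arm(rows=[[[0, 0.6, 0], [0, 0, 0]], [[0, 0.6, 0], [0, 0, 0]], [[0, 0.6, 0], [0, 0, 0]], [[0, 0.6, 0], [0, 0, 0]]], grip=50)

```text
time: 12.75
tool_pos: [584.6, 190.4, 151.3]
tcp_rot: [-180.0, -0.0, 45.0]
ft_force: [0.9, 0.2, -0.1]
finger_gap: 49.9
grip_force: 0.0
```

Call:
jog_arm(rows=[[[0, 0, -20], [0, 0, 0]], [[0, 0, -50], [0, 0, 0]], [[0, 0, -100], [0, 0, 0]], [[0, 0, -120], [0, 0, 0]], [[0, 0, -120], [0, 0, 0]], [[0, 0, -120], [0, 0, 0]], [[0, 0, -120], [0, 0, 0]]])

```text
time: 13.45
tool_pos: [583.9, 190.0, 269.2]
tcp_rot: [-179.9, 0.1, 45.0]
ft_force: [-0.5, 0.4, 0.3]
finger_gap: 50.1
grip_force: 0.0
```

Run:
```python
from h import *
s,p,d=grab('wrist');print(s['ft_force'],s['tool_pos'],s['tcp_rot'],s['joint_pos'])
p,W,ok=cloud('wrist'); b,g,rr=[p[...,i].astype(int) for i in range(3)]
m=ok&(rr>110)&(g<80)&(b<80)&(W[...,2]>140)&(W[...,2]<200)&(np.hypot(W[...,0]-584,W[...,1]-190)<40)
print(W[m].min(0).round(1),W[m].max(0).round(1))
w=ok&(np.hypot(W[...,0]-584,W[...,1]-190)<15)&(W[...,2]>178)&(g>140)
q=W[w][:,:2];_,_,vt=np.linalg.svd(q-q.mean(0));print('line',len(q),np.degrees(np.arctan2(vt[0,1],vt[0,0])))
C=np.array([577.7,37.2])
m=ok&(abs(W[...,2]-188)<7)&(np.hypot(W[...,0]-C[0],W[...,1]-C[1])<140)
N,l,st,ce=cv2.connectedComponentsWithStats(m.astype(np.uint8))
for i in range(1,N):
    if st[i,4]>30: c=W[l==i].mean(0); print(ce[i].round(),st[i,4],c.round(1),np.hypot(*(c[:2]-C)).round())
cv2.imwrite('pics/w4.png',p)
```

```text
[-0.49198163  0.42744398  0.34061271] [583.87966086 189.98603388 269.15514523] [-1.79908757e+02  1.43645095e-01  4.49703293e+01] [1.32396914e+01 9.08240635e+00 7.95752249e+01 2.05931558e-03
 9.15125304e+01 5.82695277e+01]
[569.2 174.4 140. ] [600.7 206.7 186. ]
line 132 -97.2960369633627
[435. 218.] 717 [668.5 102.  188.8] 112.0
[289. 224.] 31 [584.1 175.8 182.1] 139.0
[272. 306.] 548 [523.3 135.3 188.8] 112.0
[520. 323.] 610 [662.8 -29.6 188. ] 108.0
```

View pics/w4.png

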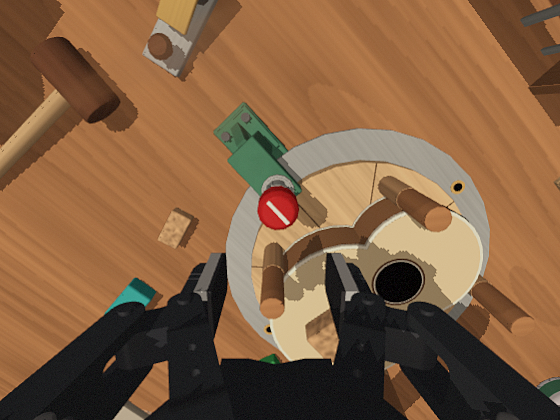

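The picture shows the knob at (278,209) with its white line along the bracket arm, and its top about 11.5 mm higher than before. The pegs are at (435,218), (272,308) and (522,323). I'll use the far-right one at world (662,-32), because its arc stays clear of both the knob and the cork.

Run:
```python
from h import *
rel([662,-33,280],-40)
```

```text
shift [-102.3  213.   -11.2] turn [1.000e-03 4.000e-03 1.483e+00]
```

Call:
jog_arm(rows=[[[-20, 43, -11], [0, 0, 0.15]], [[-40, 86, -11], [0, 0, 0.3]], [[-60, 129, -11], [0, 0, 0.45]], [[-80, 172, -11], [0, 0, 0.6]], [[-102, 213, -11], [0, 0, 0.75]], [[-102, 213, -11], [0, 0, 0.9]], [[-102, 213, -11], [0, 0, 1.05]], [[-102, 213, -11], [0, 0, 1.2]], [[-102, 213, -11], [0, 0, 1.35]], [[-102, 213, -11], [0, 0, 1.483]]])

```text
time: 14.5
tool_pos: [662.4, -32.7, 280.0]
tcp_rot: [179.9, 0.2, -40.4]
ft_force: [-0.1, -0.2, -0.4]
finger_gap: 50.1
grip_force: 0.0
```

Call:
jog_arm(rows=[[[0, 0, 0], [0, 0, 0]], [[0, 0, 0], [0, 0, 0]], [[0, 0, 0], [0, 0, 0]]])

```text
time: 14.8
tool_pos: [662.8, -32.6, 281.4]
tcp_rot: [180.0, 0.1, -39.8]
ft_force: [0.3, 0.2, 0.7]
finger_gap: 49.8
grip_force: 0.0
```

```bash
cat > pegs.py <<'E'
from h import *
s,p,d=grab('wrist');print(s['tool_pos'],s['tcp_rot'])
p,W,ok=cloud('wrist'); C=np.array([577.7,37.2])
m=ok&(abs(W[...,2]-190)<3.0)&(np.hypot(W[...,0]-C[0],W[...,1]-C[1])<140)
N,l,st,ce=cv2.connectedComponentsWithStats(m.astype(np.uint8))
for i in range(1,N):
    if st[i,4]>60:
        c,rad=cv2.minEnclosingCircle(W[l==i][:,:2].astype(np.float32)); c=np.array(c); print(ce[i].round(),st[i,4],c.round(1),round(rad,1),np.hypot(*(c-C)).round(1),np.degrees(np.arctan2(*(c-C)[::-1])).round(1),W[l==i][:,2].mean())
E
python3 pegs.py
```

```text
[662.83483737 -32.62954336 281.42063745] [ 1.79966694e+02  5.29864371e-02 -3.98211488e+01]
[276. 209.] 535 [662.8 -33. ] 10.8 110.3 -39.5 189.8326580666184
[156. 295.] 433 [669.3  99.7] 11.0 110.9 34.3 189.74013646441654
```

The peg top is at (662.8, −33.0), its radius fits, and it is 110.3 mm from the axis. The tool is directly over it, so I'll go down.

Call:
jog_arm(rows=[[[0, 0, 40], [0, 0, 0]], [[0, 0, 75], [0, 0, 0]], [[0, 0, 100], [0, 0, 0]], [[0, 0, 115], [0, 0, 0]], [[0, 0, 121], [0, 0, 0]], [[0, 0, 121], [0, 0, 0]], [[0, 0, 121], [0, 0, 0]], [[0, 0, 121], [0, 0, 0]]])

```text
time: 15.65
tool_pos: [664.2, -32.8, 163.3]
tcp_rot: [-179.9, -0.2, -40.0]
ft_force: [-0.0, 0.8, -0.5]
finger_gap: 49.8
grip_force: 0.0
```

Call:
jog_arm(rows=[[[0, 0, 0], [0, 0, 0]], [[0, 0, 0], [0, 0, 0]], [[0, 0, 0], [0, 0, 0]], [[0, 0, 0], [0, 0, 0]], [[0, 0, 0], [0, 0, 0]]], grip=15, force=20)

```text
time: 16.15
tool_pos: [663.5, -32.8, 162.2]
tcp_rot: [-180.0, -0.1, -40.0]
ft_force: [-2.2, 0.2, 5.6]
finger_gap: 20.9
grip_force: 21.5
```

Call:
jog_arm(rows=[[[-0.1, -5.5, 0], [0, 0, -0.05]], [[-0.6, -11, 0], [0, 0, -0.1]], [[-1.2, -16.5, 0], [0, 0, -0.15]], [[-2.2, -22, 0], [0, 0, -0.2]], [[-3.4, -27.4, 0], [0, 0, -0.25]], [[-4.9, -32.7, 0], [0, 0, -0.3]], [[-4.9, -32.7, 0], [0, 0, -0.3]]])

```text
time: 16.85
tool_pos: [680.8, -3.5, 162.1]
tcp_rot: [-179.9, -0.0, -22.7]
ft_force: [-1.7, 1.4, 6.7]
finger_gap: 21.2
grip_force: 21.7
```

Call:
jog_arm(rows=[[[-0.6, -11, 0], [0, 0, -0.1]], [[-2.2, -22, 0], [0, 0, -0.2]], [[-4.9, -32.7, 0], [0, 0, -0.3]], [[-8.7, -43.1, 0], [0, 0, -0.4]], [[-13.5, -53, 0], [0, 0, -0.5]], [[-19.3, -62.4, 0], [0, 0, -0.6]], [[-26, -71.3, 0], [0, 0, -0.7]], [[-26, -71.3, 0], [0, 0, -0.7]]])

```text
time: 17.65
tool_pos: [682.8, 72.8, 162.1]
tcp_rot: [-179.9, 0.1, 17.6]
ft_force: [-8.3, -1.5, 8.4]
finger_gap: 21.1
grip_force: 22.0
```

Call:
jog_arm(rows=[[[-0.1, -5.5, 0], [0, 0, -0.05]], [[-0.6, -11, 0], [0, 0, -0.1]], [[-2.2, -22, 0], [0, 0, -0.2]], [[-4.9, -32.7, 0], [0, 0, -0.3]], [[-8.7, -43.1, 0], [0, 0, -0.4]], [[-13.5, -53, 0], [0, 0, -0.5]], [[-17.4, -59.7, 0], [0, 0, -0.57]], [[-17.4, -59.7, 0], [0, 0, -0.57]], [[-17.4, -59.7, 0], [0, 0, -0.57]], [[-17.4, -59.7, 0], [0, 0, -0.57]]])

```text
time: 18.65
tool_pos: [649.3, 122.3, 162.1]
tcp_rot: [180.0, 0.1, 49.9]
ft_force: [-5.7, -4.3, 8.5]
finger_gap: 21.1
grip_force: 22.0
```

Call:
jog_arm(rows=[[[0, 0, 0], [0, 0, 0]], [[0, 0, 0], [0, 0, 0]], [[0, 0, 0], [0, 0, 0]], [[0, 0, 0], [0, 0, 0]]], grip=50)

```text
time: 19.05
tool_pos: [649.6, 123.3, 160.8]
tcp_rot: [-180.0, 0.0, 50.0]
ft_force: [0.2, 0.3, -0.1]
finger_gap: 50.2
grip_force: 0.0
```

Call:
jog_arm(rows=[[[0, 0, -20], [0, 0, 0]], [[0, 0, -50], [0, 0, 0]], [[0, 0, -90], [0, 0, 0]], [[0, 0, -130], [0, 0, 0]], [[0, 0, -130], [0, 0, 0]], [[0, 0, -130], [0, 0, 0]], [[0, 0, -130], [0, 0, 0]]])

```text
time: 19.75
tool_pos: [649.1, 123.1, 289.4]
tcp_rot: [-179.9, 0.1, 50.0]
ft_force: [-0.4, 0.1, -0.6]
finger_gap: 49.8
grip_force: 0.0
```

```bash
python3 pegs.py
python3 - <<'E'
from h import *
p,W,ok=cloud('wrist'); cv2.imwrite('pics/w5.png',p); b,g,rr=[p[...,i].astype(int) for i in range(3)]
n=np.hypot(W[...,0]-584,W[...,1]-190)
w=ok&(n<15)&(W[...,2]>178)&(g>140); q=W[w][:,:2];_,_,vt=np.linalg.svd(q-q.mean(0));print('line',len(q),np.degrees(np.arctan2(vt[0,1],vt[0,0])),np.median(W[w][:,2]))
E
```

```text
[649.10899204 123.14342021 289.44818216] [-1.79908111e+02  9.44584495e-02  4.99553406e+01]
[276. 208.] 507 [648.6 122.9] 10.9 111.2 50.4 189.6930451717899
[159. 291.] 408 [515.9 130.6] 11.1 112.0 123.5 189.71908862759554
[397. 306.] 63 [671.7 -24.1] 8.3 112.2 -33.1 188.9816055941152
line 112 -93.5008547735381 184.08636058074026
```

View pics/w5.png

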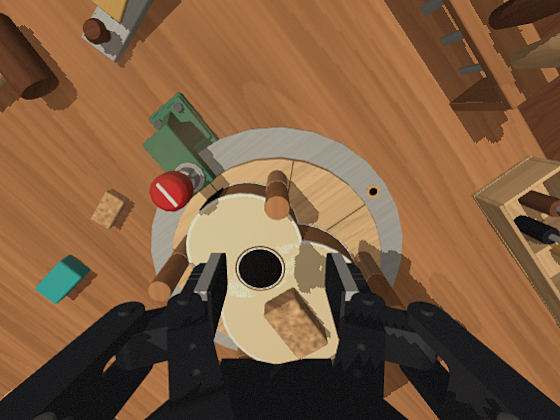

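The picture shows the knob at (172,191), still up, with its line within a few degrees of the bracket's y. The turntable has turned about 90° and the cork block is at (296,322) on the soundboard. The gripper is clear of everything.

```bash
python3 -c "
from bench import r
print(r.hand_in())"
```

```text
the job is handed in; nothing more can be done
None
```

I parked the lock knob in its rest notches, about 11.5 mm up, and turned the turntable about 90° anticlockwise by a peg. The cork block is still on the soundboard, and I handed the job in about 20 s into the 64 s limit; the hand-in gave no verdict.

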